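# Clamp the culture dish on the shaker platform

### The arm

A 7-joint arm with a two-finger parallel gripper is mounted at the origin on a cart in front of the work surface, level with it; the furniture and walls round the work are solid. World frame = base frame: x ahead of the robot, y to its left, z up, the work surface at z = 0. Lengths are in m, angles in rad, forces in N, time in s.
With the tool pointing down it reaches from about 0.4 to 0.9 m from the base axis. Payload 5.5 kg.
Tool frame: the origin (TCP) lies at the very end of the fingers, on their centre line; the grasp point (between the pads) lies env.grip_depth behind it (env.grip_depth is the distance from the TCP to the grasp point, in m); z points along the fingers, y is the line along which they close (so a half turn about z gives the same grasp; the last joint's range is limited). The gripper opens to 92 mm and grips with 3 to 60 N. Pads are 19 mm wide; open, the fingers measure 130 mm over their backs; the gripper's body (75 mm by 190 mm) begins 47 mm behind the grasp point.
Start: joints at [1.512, 0.501, -0.427, 1.55, 0.221, 1.138, -0.21], TCP at [0.206, -0.617, 0.227] pointing down, gripper open.
Joint ranges: [-2.88, 2.88], [-0.31, 2.03], [-1.54, 1.56], [0.2, 2.42], [-1.41, 4.55], [0.19, 2.02], [-2.57, 2.57]. Speed limits (rad/s): [2.57, 2.57, 3.14, 3.14, 3.14, 3.14, 3.14].

### API

Orientations are given as [roll, pitch, yaw] about the fixed x, y, z axes, in that order (R = Rz(yaw) Ry(pitch) Rx(roll)).
In Python, from rig import env gives the robot as it stands. The module is installed in compiled form; this text tells all that it offers.
- The arm moves only by the tool drive_tool, never from a script. Its argument "increments" is a list of rows, each an object with "offset": the shift along the tool's x, y, z in shares of 1 m (1.0 is 1 m), a list of three; "spin": the turn about the tool's z in normalised numbers (1 is 2 rad); "jaw": the opening, from 0 (shut) to 1 (fully open). In form: [{"offset": [tx, ty, tz], "spin": spin, "jaw": jaw}, ...]. A call has 1 to 10 rows; each row is the pose to reach, as a shift and turn from the pose commanded when the call began, along the tool's axes at that moment; what a row does not reach only later rows make up. A row lasts 1/12 s, in which the tool goes at most 41.7 mm and 7.16 degrees, less where a joint would pass 70% of its speed; a pose out of reach is approached as far as the arm can. Shift and turn numbers lie between -1 and 1, and a call with a number outside is refused. A call with a gripper value outside its range is refused whole. The fingers move at their own pace and stop on an object; "newtons" is the grip in N (left out, the last holds). Time passes only in rows, so rows that repeat a pose let the fingers close. It gives the time, the measured TCP pose, the force, the opening and the grip force at its end, in the units of the state.
- env.get_obs(): the state, without advancing time (a new reading comes with each control period).
- env.get_image(name): name is "scene" or "top" or "wrist"; returns the picture (384x512x3 uint8, red, green, blue); there is no depth.
- env.camera_params(name): a dict with "mtx" (3x3 intrinsics, pixels), "R" (3x3) and "t" (3): a world point X has camera coordinates R X + t. Camera axes: x right, y down, z forward; pixel columns grow to the right and rows downward; lengths in m; the calibration is good to about 2 mm. A picture is of the moment at which its call begins: read the wrist's pose just before it. camera_params takes no time and is no camera call; for the wrist camera it gives the pose at the moment of the call.
- env.close_job(): hands the job in; it is judged then, once.
The state is a dict: "clock": time; "joints": joint angles; "dq": joint speeds; "joint_torque": joint torques, N m; "position": TCP position; "ee_rot": TCP orientation; "ft_force": force on the tool from outside, world axes, zero at the start; "ft_torque": the same for the moment, N m; "gripper_width": finger opening in m; "gripper_force": force on a finger pad.
Only numpy, scipy, OpenCV 4.12 (cv2) and the standard library are available. Lean on these libraries where they do the work, as an engineer would, in place of code of your own. Each camera call takes 0.05 s, during which the arm holds its last target. There are 200 camera calls.

### The job

Secure the culture dish on its platform: push the steel clamp strap round with the side of a finger until it is fully home over the dish, and only then push the raised cam lever at the strap's end all the way down so that the pad presses on the dish. Only push; the dish stays seated and is not to be touched by the gripper, be gentle with the mechanism, and leave the bottles and the pen beside it alone.

Things in the scene. Friction and masses are not known exactly. Their poses are not given: they have to be found in the camera images.
- platform: Fixed aluminium platform, 150 (x) x 180 (y) mm, deck 18 mm above the worktop; yaw within 0.45 rad. Origin: on the worktop under its centre, z up. A steel post at its own (0, +72) mm carries the strap, with a nut up to 69 mm high. A stop pin (7 mm thick, 76 mm high) stands at (+15.5, +66) mm, beyond the strap's home. Four 10 mm high pegs at (+-39, +-39) mm locate the dish.
- dish: Closed flat culture dish, 101 mm diameter, 16 mm high, loose, about 0.12 kg, lying on the platform's centre between the pegs. Origin: centre of its underside; its lid's top is 34 mm above the worktop. It must stay seated there. To the left and right of the work stand tall microscopes: cross them with the fingertips 0.42 m or more above the worktop.
- strap (a joint): Hinge of the clamp strap about the vertical post, rad. 0 = home at its stop, pointing along the platform's -y over the dish's centre; positive = open, swung towards the platform's -x (1.57: along -x); limit 1.85. Stays where left; friction 0.06 N m. The strap is 22 mm wide, 8 mm thick, 50 to 58 mm above the worktop, and reaches 84 mm from the pivot axis.
- strap_side (a point): Point on the strap's side face that has to be pushed to swing it home (the platform's -x face when home), 36 mm from the pivot axis along the strap, 11 mm off its centre line, 54 mm above the worktop. This point's axes are the strap's: own -y points from the pivot along the strap to the lever, own +x is the way to push.
- lever (a joint): Hinge of the cam lever on the strap's far end, 72 mm from the pivot axis, axle 67 mm above the worktop, rad. 0 = raised 52 degrees above level, leaning outward; 0.90 = fully down, level, pointing outward along the strap's own -y. A 75 mm long bar, its black grip 17 mm wide, 9 mm thick. It stays where left; a few newtons at its end push it down.
- lever_end (a point): Point on the upper face of the lever's black grip, 62 mm from its axle: press here. It moves with the lever: about 119 mm above the worktop when raised, 72 mm when down.
- pad_face (a point): Centre of the underside of the rubber pressure pad (28 mm diameter) under the strap, on the lever's axle line. 4.5 mm above the dish lid with the lever raised; the cam drives it down onto the lid with the lever down.
- amber_bottle: Bystander: brown bottle with white cap, 45 mm diameter, 91 mm high, loose, upright behind the platform. Origin: centre of its underside.
- dropper_bottle: Bystander: small brown dropper bottle, 30 mm diameter, 89 mm high, loose, upright behind the platform. Origin: centre of its underside.
- marker_pen: Bystander: marker pen 135 mm long, 17 mm thick, loose, lying on the worktop in front of the platform. Origin: under its middle.
There are look-alikes about, which are no part of the job. What is meant by the dish is not turquoise, and is the larger of those in its own colour.

How it is judged:
By the outcome, as a careful person would: the job done as asked, in the order asked, and still so for the second after the job is handed in, with the robot touching nothing.
It also fails if it takes over 48 s, if anything falls off the work surface, if the arm or the gripper's body presses on something with over 40 N, if the wrist force passes 120 N, or if a joint passes its speed limit or range.

## Working session

There is one attempt and no reset: what is moved stays moved. The work goes in short steps, Python scripts to look and compute and a tool call to move; the robot and the scene stay as the last step left them, time stands still between calls to the robot, and variables do not carry over. Pictures are saved under pics/ and viewed, at most 12 in all, crops included, and the job is handed in when it is done.

Besides the shell and the picture viewer there is one more tool, called after "Emit:" as name(argument=value, ...) on one line, values as JSON. drive_tool: Moves the arm, as the interface text tells. Its arguments: {"type":"object","properties":{"increments":{"type":"array"},"newtons":{"type":"number"}},"required":["increments"]}

```bash
mkdir -p pics
python3 - <<'E'
from rig import env
import cv2,numpy as np
o=env.get_obs();print({k:np.round(v,3) for k,v in o.items()})
for n in("scene","top"):
    im=env.get_image(n);cv2.imwrite(f"pics/{n}0.png",im[:,:,::-1])
    p=env.camera_params(n);print(n,p['mtx'],p['R'],p['t'], -p['R'].T@p['t'])
a=cv2.imread("pics/scene0.png");b=cv2.imread("pics/top0.png")
E
```

```text
{'clock': np.float64(0.0), 'joints': array([ 1.512,  0.502, -0.427,  1.551,  0.221,  1.138, -0.21 ]), 'dq': array([ 0.   , -0.   ,  0.   ,  0.001,  0.   ,  0.   , -0.001]), 'joint_torque': array([-0.0000e+00, -5.6659e+01, -5.8160e+00, -2.7912e+01, -6.9000e-02,
        3.1000e-02,  0.0000e+00]), 'position': array([ 0.205, -0.616,  0.226]), 'ee_rot': array([-3.14 , -0.   ,  0.322]), 'ft_force': array([ 0.252, -0.329, -0.428]), 'ft_torque': array([-0.006, -0.055, -0.007]), 'gripper_force': np.float64(0.0), 'gripper_width': np.float64(0.092)}
scene [[405.69268534   0.         256.98509954]
 [  0.         405.69268534 189.89278219]
 [  0.           0.           1.        ]] [[-0.48310049 -0.87536147 -0.0188738 ]
 [-0.64669858  0.37127038 -0.66628767]
 [ 0.59024983 -0.30967823 -0.74545592]] [0.04243606 0.53043111 0.60633522] [0.00564066 0.02798236 0.80621681]
top [[405.15164877   0.         255.34056085]
 [  0.         405.15164877 190.01775763]
 [  0.           0.           1.        ]] [[-0.01056473 -0.99926836 -0.03675762]
 [-0.98793751  0.01611022 -0.15401276]
 [ 0.15449225  0.03468713 -0.9873849 ]] [-0.21809025  0.55031897  0.86187255] [ 0.40822406 -0.25669234  0.9277396 ]
```

View pics/scene0.png

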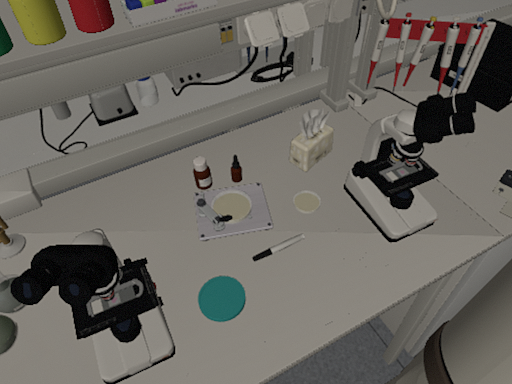

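View pics/top0.png

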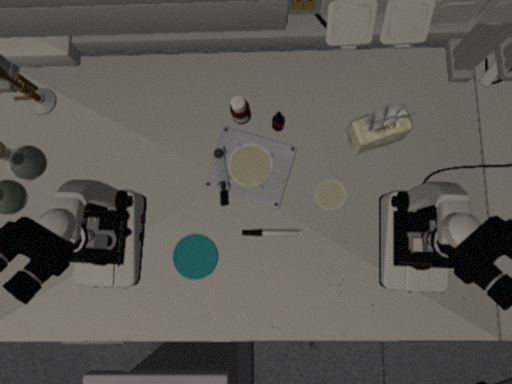

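Scene: the platform (top px ~(250,165)) carries a cream dish; look-alikes are the cream small dish (330,194) and the turquoise one (196,256). The large cream dish on the platform fits, as it is not turquoise and is the larger cream one. An enlarged crop will confirm it.

Run:
```python
import cv2,numpy as np
a=cv2.imread("pics/top0.png")[85:245,190:350];cv2.imwrite("pics/c_top.png",cv2.resize(a,(600,600),interpolation=cv2.INTER_CUBIC)) # x3.75
a=cv2.imread("pics/scene0.png")[145:265,180:340];cv2.imwrite("pics/c_scene.png",cv2.resize(a,(800,600),interpolation=cv2.INTER_CUBIC)) # x5
```

```text
(no output)
```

View pics/c_top.png

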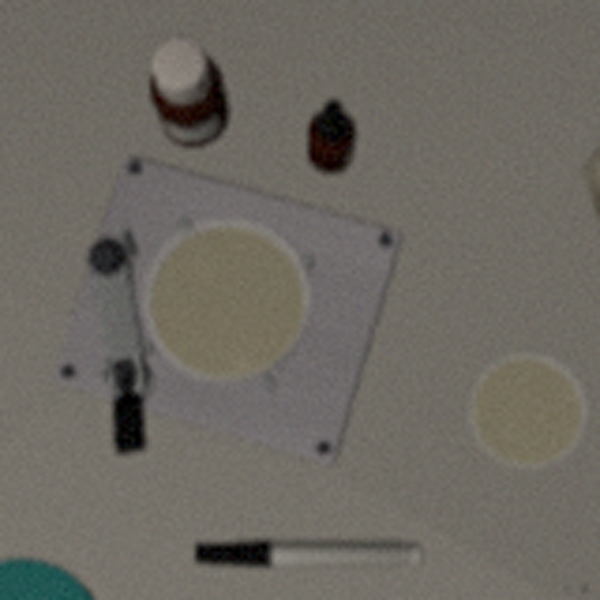

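View pics/c_scene.png

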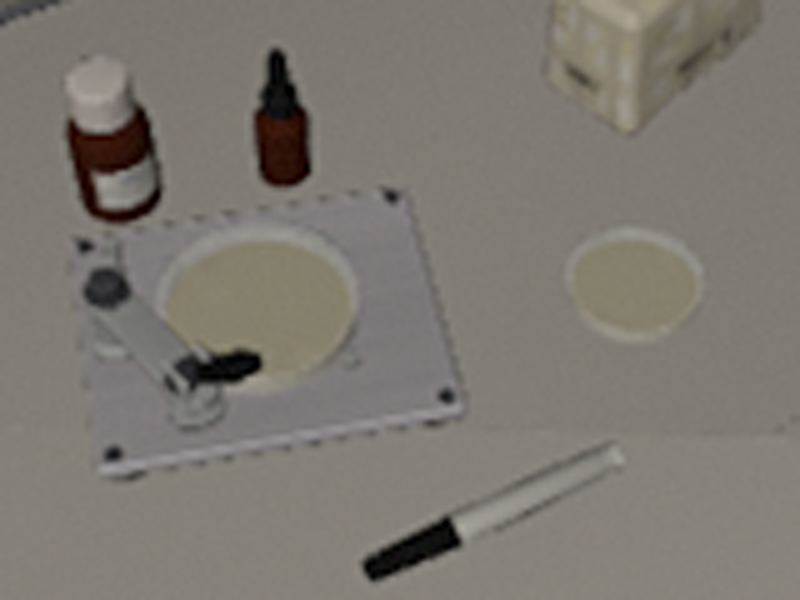

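Both crops confirm the target: the large cream dish sits among the pegs on the platform, while the smaller one stands alone. Top crop: bolts (135,166), (386,239), (323,447), (68,371), nut (107,255), axle (124,372), grip end (130,450). Scene crop: bolts (85,246), (391,196), (447,396), (113,454), nut (107,287), axle (185,375), grip end (260,362).

```bash
cat > h.py <<'E'
import cv2,numpy as np
from rig import env
def P(n):
    p=env.camera_params(n);return p['mtx']@np.c_[p['R'],p['t']]
def tri(P1,P2,a,b):
    X=cv2.triangulatePoints(P1,P2,np.array(a,float).reshape(2,1),np.array(b,float).reshape(2,1)).ravel();return X[:3]/X[3]
def onz(Pm,a,z):
    A=Pm[:,:2];b=Pm[:,2]*z+Pm[:,3];M=np.c_[A,-np.array([a[0],a[1],1.])];s=np.linalg.solve(M,-b);return s[:2]
def proj(Pm,X):
    q=Pm@np.r_[X,1];return q[:2]/q[2]
E
python3 - <<'E'
from h import *
T=P("top");S=P("scene")
t={'b1':(135,166),'b2':(386,239),'b3':(323,447),'b4':(68,371),'nut':(107,255),'axle':(124,372),'end':(130,450),'dish':(228,300),'acap':(180,56),'dtip':(334,106),'penL':(197,553),'penR':(420,555)}
s={'b1':(85,246),'b2':(391,196),'b3':(447,396),'b4':(113,454),'nut':(107,287),'axle':(185,375),'end':(260,362),'dish':(261,308),'acap':(100,75),'dtip':(276,55),'penL':(370,572),'penR':(617,457)}
z=dict(b1=.018,b2=.018,b3=.018,b4=.018,nut=.069,axle=.067,end=.126,dish=.034,acap=.091,dtip=.089,penL=.009,penR=.009)
for k in t:
    a=(np.array(t[k])+.5)/3.75-.5+[190,85];b=(np.array(s[k])+.5)/5-.5+[180,145]
    print(k,np.round(tri(T,S,a,b),4),np.round(onz(T,a,z[k]),4),np.round(onz(S,b,z[k]),4))
E
```

```text
b1 [ 0.6961 -0.1569  0.0178] [ 0.6962 -0.1568] [ 0.6959 -0.157 ]
b2 [ 0.6459 -0.3112  0.0198] [ 0.6463 -0.3115] [ 0.6476 -0.3118]
b3 [ 0.5179 -0.2707  0.0195] [ 0.5182 -0.2705] [ 0.5188 -0.2715]
b4 [ 0.5671 -0.1162  0.0189] [ 0.5673 -0.1159] [ 0.5676 -0.1164]
nut [ 0.6283 -0.1454  0.0616] [ 0.6266 -0.1461] [ 0.6219 -0.1439]
axle [ 0.5583 -0.1552  0.0648] [ 0.5576 -0.1559] [ 0.557  -0.1543]
end [ 0.5036 -0.1682  0.1278] [ 0.5051 -0.1661] [ 0.5034 -0.1704]
dish [ 0.6078 -0.215   0.0255] [ 0.6062 -0.2148] [ 0.6008 -0.2128]
acap [ 0.7385 -0.192   0.0888] [ 0.7385 -0.1909] [ 0.7351 -0.1924]
dtip [ 0.7082 -0.2792  0.0859] [ 0.7069 -0.2794] [ 0.7054 -0.2776]
penL [ 0.4559 -0.1939  0.008 ] [ 0.4561 -0.1936] [ 0.455 -0.194]
penR [ 0.4533 -0.3276  0.0082] [ 0.4532 -0.3276] [ 0.453  -0.3272]
```

Emit:
drive_tool(increments=[{"offset": [0, 0, -0.04], "spin": 0, "jaw": 0}, {"offset": [0, 0, -0.08], "spin": 0, "jaw": 0}, {"offset": [0, 0, -0.12], "spin": 0, "jaw": 0}, {"offset": [0, 0, -0.16], "spin": 0, "jaw": 0}, {"offset": [0, 0, -0.2], "spin": 0, "jaw": 0}, {"offset": [0, 0, -0.235], "spin": 0, "jaw": 0}, {"offset": [0, 0, -0.235], "spin": 0, "jaw": 0}, {"offset": [0, 0, -0.235], "spin": 0, "jaw": 0}])

```text
clock: 0.77
position: [0.2062, -0.6173, 0.4643]
ee_rot: [3.137, -0.0, 0.322]
ft_force: [0.6, -0.3, -0.2]
gripper_width: 0.0429
gripper_force: 0.0
```

Emit:
drive_tool(increments=[{"offset": [0.034, -0.0215, 0], "spin": 0, "jaw": 0}, {"offset": [0.068, -0.043, 0], "spin": 0, "jaw": 0}, {"offset": [0.102, -0.064, 0], "spin": 0, "jaw": 0}, {"offset": [0.136, -0.086, 0], "spin": 0, "jaw": 0}, {"offset": [0.17, -0.107, 0], "spin": 0, "jaw": 0}, {"offset": [0.204, -0.129, 0], "spin": 0, "jaw": 0}, {"offset": [0.238, -0.15, 0], "spin": 0, "jaw": 0}, {"offset": [0.272, -0.172, 0], "spin": 0, "jaw": 0}, {"offset": [0.306, -0.193, 0], "spin": 0, "jaw": 0}, {"offset": [0.34, -0.215, 0], "spin": 0, "jaw": 0}])

```text
clock: 1.6
position: [0.4602, -0.3034, 0.4598]
ee_rot: [-3.139, 0.002, 0.321]
ft_force: [0.8, -1.1, -0.3]
gripper_width: 0.0003
gripper_force: 0.0
```

Emit:
drive_tool(increments=[{"offset": [0.034, -0.0215, 0], "spin": 0, "jaw": 0}, {"offset": [0.068, -0.043, 0], "spin": 0, "jaw": 0}, {"offset": [0.102, -0.064, 0], "spin": 0, "jaw": 0}, {"offset": [0.136, -0.086, 0], "spin": 0, "jaw": 0}, {"offset": [0.17, -0.107, 0], "spin": 0, "jaw": 0}, {"offset": [0.17, -0.107, 0], "spin": 0, "jaw": 0}, {"offset": [0.17, -0.107, 0], "spin": 0, "jaw": 0}, {"offset": [0.17, -0.107, 0], "spin": 0, "jaw": 0}])

```text
clock: 2.27
position: [0.587, -0.1502, 0.4598]
ee_rot: [-3.14, 0.003, 0.322]
ft_force: [0.4, -1.2, -0.2]
gripper_width: 0.0006
gripper_force: 0.0
```

Run:
```python
from h import *
print(env.grip_depth, np.round(env.get_obs()['joints'],3))
im=env.get_image("wrist");np.save("Pw.npy",P("wrist"));p=env.camera_params("wrist");print(-p['R'].T@p['t'])
cv2.imwrite("pics/w1.png",cv2.resize(im[:,:,::-1],(800,600),interpolation=cv2.INTER_CUBIC))
```

```text
0.0188 [ 0.738  0.349 -0.747  1.3    0.234  1.584 -1.224]
[ 0.65110238 -0.12949958  0.61722843]
```

View pics/w1.png

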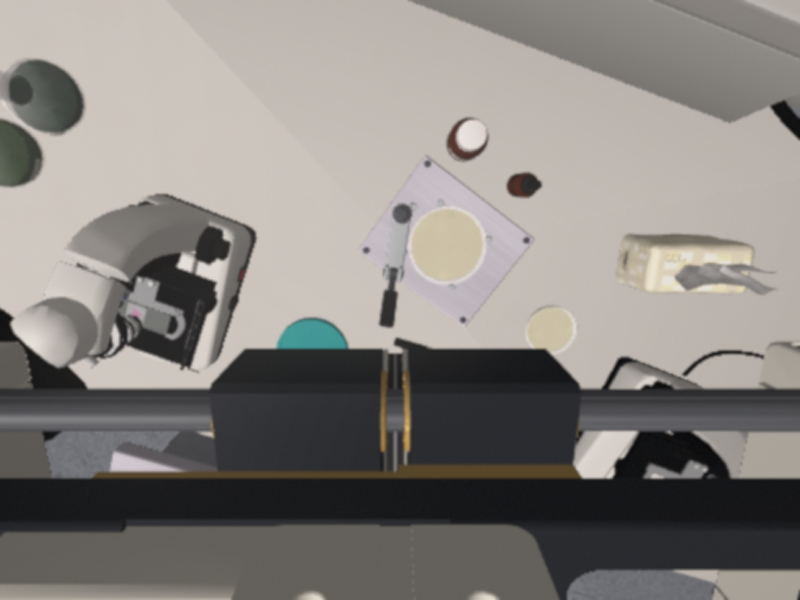

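Wrist view (800×600): bolts at (428,162), (527,240), (463,319), (367,250); nut (402,212), axle (393,270), grip end (387,322). The left microscope's right edge runs from (255,237) to (215,365).

Run:
```python
from h import *
W=np.load("Pw.npy");T=P("top");S=P("scene")
u=lambda x,y:(np.array([x,y])+.5)*.64-.5
t={'b1':(135,166),'b2':(386,239),'b3':(323,447),'b4':(68,371),'nut':(107,255),'axle':(124,372),'end':(130,450)}
w=dict(b1=(428,162),b2=(527,240),b3=(463,319),b4=(367,250),nut=(402,212),axle=(393,270),end=(387,322))
z=dict(b1=.018,b2=.018,b3=.018,b4=.018,nut=.069,axle=.067,end=.126)
for k in w:
    a=(np.array(t[k])+.5)/3.75-.5+[190,85]
    print(k,np.round(tri(T,W,a,u(*w[k])),4),np.round(onz(W,u(*w[k]),z[k]),4))
for q in((255,237),(215,365),(245,225)):
    for zz in(.03,.1,.2):print(q,zz,np.round(onz(W,u(*q),zz),3))
```

```text
b1 [ 0.6958 -0.157   0.0192] [ 0.6959 -0.157 ]
b2 [ 0.6451 -0.3112  0.022 ] [ 0.6449 -0.3122]
b3 [ 0.5181 -0.2705  0.0187] [ 0.5179 -0.2705]
b4 [ 0.5667 -0.1169  0.0221] [ 0.5665 -0.1176]
nut [ 0.6291 -0.1447  0.059 ] [ 0.6294 -0.1443]
axle [ 0.5588 -0.1556  0.0611] [ 0.5601 -0.156 ]
end [ 0.5071 -0.1652  0.1119] [ 0.5117 -0.1653]
(255, 237) 0.03 [0.539 0.023]
(255, 237) 0.1 [0.552 0.005]
(255, 237) 0.2 [ 0.571 -0.021]
(215, 365) 0.03 [0.351 0.033]
(215, 365) 0.1 [0.387 0.014]
(215, 365) 0.2 [ 0.438 -0.014]
(245, 225) 0.03 [0.55  0.039]
(245, 225) 0.1 [0.562 0.019]
(245, 225) 0.2 [ 0.579 -0.01 ]
```

Careful with the scale: turns go in shares of 2 rad. That gives: 0.17 rad / 2 = 0.085.

Emit:
drive_tool(increments=[{"offset": [0.006, -0.019, 0.02], "spin": 0.045, "jaw": 0}, {"offset": [0.013, -0.039, 0.04], "spin": 0.085, "jaw": 0}, {"offset": [0.013, -0.039, 0.08], "spin": 0.085, "jaw": 0}, {"offset": [0.013, -0.039, 0.12], "spin": 0.085, "jaw": 0}, {"offset": [0.013, -0.039, 0.16], "spin": 0.085, "jaw": 0}, {"offset": [0.013, -0.039, 0.2], "spin": 0.085, "jaw": 0}, {"offset": [0.013, -0.039, 0.24], "spin": 0.085, "jaw": 0}, {"offset": [0.013, -0.039, 0.28], "spin": 0.085, "jaw": 0}, {"offset": [0.013, -0.039, 0.32], "spin": 0.085, "jaw": 0}, {"offset": [0.013, -0.039, 0.34], "spin": 0.085, "jaw": 0}])

```text
clock: 3.15
position: [0.5832, -0.1116, 0.1165]
ee_rot: [-3.14, 0.007, 0.148]
ft_force: [-0.7, 0.2, 0.2]
gripper_width: 0.0005
gripper_force: 0.0
```

Emit:
drive_tool(increments=[{"offset": [0, 0, 0], "spin": 0, "jaw": 0}, {"offset": [0, 0, 0.01], "spin": 0, "jaw": 0}, {"offset": [0, 0, 0.02], "spin": 0, "jaw": 0}, {"offset": [0, 0, 0.02], "spin": 0, "jaw": 0}])

```text
clock: 3.48
position: [0.5874, -0.1097, 0.1015]
ee_rot: [3.141, -0.0, 0.15]
ft_force: [0.3, -0.2, -1.0]
gripper_width: 0.0009
gripper_force: 0.0
```

Run:
```python
from h import *
print({k:np.round(v,4) for k,v in env.get_obs().items() if k in('position','ee_rot','ft_force')})
T=P("top")
im=env.get_image("scene")[145:265,160:320];im2=env.get_image("top")[100:220,170:330]
cv2.imwrite("pics/s2.png",cv2.resize(np.hstack([im,im2])[:,:,::-1],(800,300),interpolation=cv2.INTER_CUBIC))
```

```text
{'position': array([ 0.5874, -0.1097,  0.1015]), 'ee_rot': array([ 3.1411e+00, -1.0000e-04,  1.5050e-01]), 'ft_force': array([ 0.2673, -0.2451, -0.9732])}
```

View pics/s2.png

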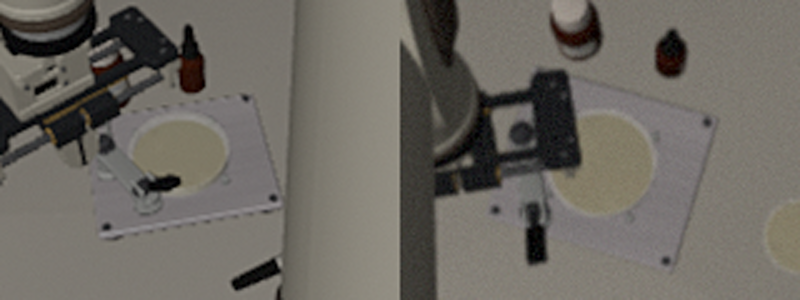

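The scene half shows the closed finger tips (≈(80,160) in the crop) above the strap's left side; nothing is touched. Next I go down.

Emit:
drive_tool(increments=[{"offset": [0, 0, 0.02], "spin": 0, "jaw": 0}, {"offset": [0, 0, 0.04], "spin": 0, "jaw": 0}, {"offset": [0, 0, 0.055], "spin": 0, "jaw": 0}, {"offset": [0, 0, 0.055], "spin": 0, "jaw": 0}, {"offset": [0, 0, 0.055], "spin": 0, "jaw": 0}])

```text
clock: 4.0
position: [0.5874, -0.1085, 0.0467]
ee_rot: [-3.141, 0.001, 0.152]
ft_force: [1.0, 0.2, -0.1]
gripper_width: 0.0004
gripper_force: 0.0
```

```bash
cat > plan.py <<'E'
# tool rows from pose at (x,y,yaw) to arc poses: pivot, r along the strap, off = tool-centre offset from strap centre line
import numpy as np,sys
C=np.array([.6068,-.2138]);yaw=-.309;ey=np.array([-np.sin(yaw),np.cos(yaw)]);piv=C+.072*ey
def pose(q,r,off):
    a=yaw-q;x=np.array([np.cos(a),np.sin(a)]);y=np.array([-x[1],x[0]])
    return piv-r*y-off*x, a+np.pi/2
def rows(p0,a0,lst):
    for q,r,off in lst:
        p,a=pose(q,r,off);d=p-p0;c,s=np.cos(a0),np.sin(a0)
        print(round(q,3),'off',[round(d[0]*c+d[1]*s,4),round(d[0]*s-d[1]*c,4)],'spin',round(a0-a,3),'world',np.round(p,4))
E
python3 - <<'E'
from plan import *
p0,a0=np.array([.5870,-.1092]),.1502
rows(p0,a0,[(q,.036,.030) for q in np.linspace(1.11,0.2,11)])
E
```

```text
1.11 off [np.float64(-0.0002), np.float64(0.0119)] spin -0.002 world [ 0.5886 -0.121 ]
1.019 off [np.float64(-0.0028), np.float64(0.0153)] spin -0.093 world [ 0.5865 -0.1247]
0.928 off [np.float64(-0.005), np.float64(0.0189)] spin -0.184 world [ 0.5849 -0.1287]
0.837 off [np.float64(-0.0069), np.float64(0.0227)] spin -0.275 world [ 0.5835 -0.1327]
0.746 off [np.float64(-0.0085), np.float64(0.0267)] spin -0.366 world [ 0.5826 -0.1369]
0.655 off [np.float64(-0.0097), np.float64(0.0308)] spin -0.457 world [ 0.582  -0.1411]
0.564 off [np.float64(-0.0105), np.float64(0.035)] spin -0.548 world [ 0.5818 -0.1454]
0.473 off [np.float64(-0.0109), np.float64(0.0392)] spin -0.639 world [ 0.582  -0.1496]
0.382 off [np.float64(-0.011), np.float64(0.0435)] spin -0.73 world [ 0.5826 -0.1538]
0.291 off [np.float64(-0.0107), np.float64(0.0477)] spin -0.821 world [ 0.5836 -0.158 ]
0.2 off [np.float64(-0.0099), np.float64(0.0519)] spin -0.912 world [ 0.585 -0.162]
```

To row units: -0.457 rad / 2 = -0.2285.

Emit:
drive_tool(increments=[{"offset": [0, 0.006, 0], "spin": 0, "jaw": 0}, {"offset": [0, 0.012, 0], "spin": 0, "jaw": 0}, {"offset": [-0.0015, 0.0136, 0], "spin": -0.0235, "jaw": 0}, {"offset": [-0.0028, 0.0153, 0], "spin": -0.0465, "jaw": 0}, {"offset": [-0.004, 0.0171, 0], "spin": -0.069, "jaw": 0}, {"offset": [-0.005, 0.0189, 0], "spin": -0.092, "jaw": 0}, {"offset": [-0.006, 0.0208, 0], "spin": -0.115, "jaw": 0}, {"offset": [-0.007, 0.0227, 0], "spin": -0.1375, "jaw": 0}, {"offset": [-0.0085, 0.0267, 0], "spin": -0.183, "jaw": 0}, {"offset": [-0.0097, 0.0308, 0], "spin": -0.2285, "jaw": 0}])

```text
clock: 4.83
position: [0.5836, -0.1408, 0.0481]
ee_rot: [3.14, -0.002, 0.613]
ft_force: [-0.3, 1.8, 1.0]
gripper_width: 0.0004
gripper_force: 0.8
```

Run:
```python
from h import *
from plan import *
print(env.get_obs()['ft_force'],pose(.655,.036,.03))
im=env.get_image("scene")[145:265,160:320];im2=env.get_image("top")[100:220,170:330]
cv2.imwrite("pics/s3.png",cv2.resize(np.hstack([im,im2])[:,:,::-1],(800,300),interpolation=cv2.INTER_CUBIC))
rows(*pose(.655,.036,.03),[(q,.036,.030) for q in (.57,.49,.41,.33,.26,.2,.15,.1,.06,.03,0,-.03)])
```

```text
[-0.25427066  1.75090935  1.0415276 ] (array([ 0.58201524, -0.14109427]), 0.6067963267948966)
0.57 off [np.float64(-0.0024), np.float64(0.0032)] spin -0.085 world [ 0.5818 -0.1451]
0.49 off [np.float64(-0.0044), np.float64(0.0063)] spin -0.165 world [ 0.582  -0.1488]
0.41 off [np.float64(-0.0062), np.float64(0.0096)] spin -0.245 world [ 0.5824 -0.1525]
0.33 off [np.float64(-0.0077), np.float64(0.0131)] spin -0.325 world [ 0.5831 -0.1562]
0.26 off [np.float64(-0.0088), np.float64(0.0162)] spin -0.395 world [ 0.584  -0.1594]
0.2 off [np.float64(-0.0095), np.float64(0.0189)] spin -0.455 world [ 0.585 -0.162]
0.15 off [np.float64(-0.01), np.float64(0.0212)] spin -0.505 world [ 0.5859 -0.1642]
0.1 off [np.float64(-0.0104), np.float64(0.0235)] spin -0.555 world [ 0.5869 -0.1663]
0.06 off [np.float64(-0.0106), np.float64(0.0253)] spin -0.595 world [ 0.5877 -0.168 ]
0.03 off [np.float64(-0.0107), np.float64(0.0267)] spin -0.625 world [ 0.5884 -0.1692]
0 off [np.float64(-0.0108), np.float64(0.0281)] spin -0.655 world [ 0.5892 -0.1704]
-0.03 off [np.float64(-0.0109), np.float64(0.0295)] spin -0.685 world [ 0.5899 -0.1716]
```

View pics/s3.png

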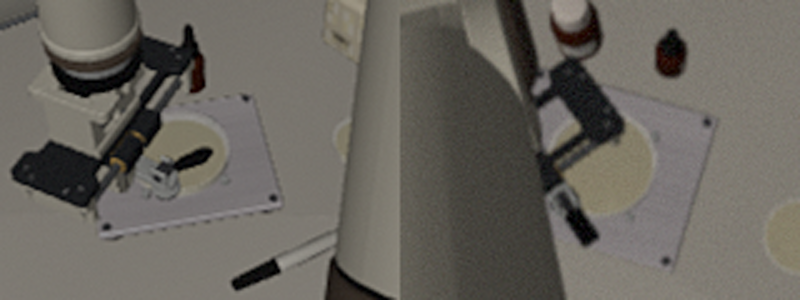

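The strap swings with the finger at ~1.8 N, and the lever now points over the dish's left part. I'll keep following the arc.

To row units: -0.555 rad / 2 = -0.2775.

Emit:
drive_tool(increments=[{"offset": [-0.0024, 0.0032, 0], "spin": -0.0425, "jaw": 0}, {"offset": [-0.0044, 0.0063, 0], "spin": -0.0825, "jaw": 0}, {"offset": [-0.0062, 0.0096, 0], "spin": -0.1225, "jaw": 0}, {"offset": [-0.0077, 0.0131, 0], "spin": -0.1625, "jaw": 0}, {"offset": [-0.0088, 0.0162, 0], "spin": -0.1975, "jaw": 0}, {"offset": [-0.0095, 0.0189, 0], "spin": -0.2275, "jaw": 0}, {"offset": [-0.01, 0.0212, 0], "spin": -0.2525, "jaw": 0}, {"offset": [-0.0104, 0.0235, 0], "spin": -0.2775, "jaw": 0}, {"offset": [-0.0104, 0.0235, 0], "spin": -0.2775, "jaw": 0}, {"offset": [-0.0104, 0.0235, 0], "spin": -0.2775, "jaw": 0}])

```text
clock: 5.77
position: [0.588, -0.1665, 0.0473]
ee_rot: [3.14, 0.0, 1.16]
ft_force: [0.2, -0.2, 0.7]
gripper_width: 0.0003
gripper_force: 0.4
```

Run:
```python
from plan import *
rows(*pose(.1,.036,.03),[(0.1-i*.02,.036,.030) for i in range(1,9)])
```

```text
0.08 off [np.float64(-0.0006), np.float64(0.0007)] spin -0.02 world [ 0.5873 -0.1671]
0.06 off [np.float64(-0.0012), np.float64(0.0015)] spin -0.04 world [ 0.5877 -0.168 ]
0.04 off [np.float64(-0.0017), np.float64(0.0022)] spin -0.06 world [ 0.5882 -0.1688]
0.02 off [np.float64(-0.0023), np.float64(0.003)] spin -0.08 world [ 0.5887 -0.1696]
0.0 off [np.float64(-0.0028), np.float64(0.0037)] spin -0.1 world [ 0.5892 -0.1704]
-0.02 off [np.float64(-0.0033), np.float64(0.0045)] spin -0.12 world [ 0.5897 -0.1712]
-0.04 off [np.float64(-0.0038), np.float64(0.0053)] spin -0.14 world [ 0.5902 -0.1719]
-0.06 off [np.float64(-0.0043), np.float64(0.0061)] spin -0.16 world [ 0.5907 -0.1727]
```

To row units: -0.06 rad / 2 = -0.03.

Emit:
drive_tool(increments=[{"offset": [0, 0.001, 0], "spin": -0.015, "jaw": 0}, {"offset": [0, 0.002, 0], "spin": -0.03, "jaw": 0}, {"offset": [0, 0.003, 0], "spin": -0.045, "jaw": 0}, {"offset": [0, 0.003, 0], "spin": -0.05, "jaw": 0}, {"offset": [0, 0.003, 0], "spin": -0.05, "jaw": 0}])

```text
clock: 6.18
position: [0.5897, -0.1683, 0.0469]
ee_rot: [-3.141, 0.002, 1.261]
ft_force: [-2.6, -2.6, 3.1]
gripper_width: -0.0002
gripper_force: 1.8
```

Emit:
drive_tool(increments=[{"offset": [-0.001, 0.001, 0], "spin": 0, "jaw": 0}, {"offset": [-0.0015, 0.002, 0], "spin": 0, "jaw": 0}, {"offset": [-0.0015, 0.002, 0], "spin": 0, "jaw": 0}, {"offset": [-0.0015, 0.002, 0], "spin": 0, "jaw": 0}])

```text
clock: 6.52
position: [0.5918, -0.1693, 0.0467]
ee_rot: [3.141, 0.0, 1.263]
ft_force: [-3.7, -2.0, 2.6]
gripper_width: 0.0006
gripper_force: 1.7
```

Emit:
drive_tool(increments=[{"offset": [0, 0.001, 0], "spin": 0, "jaw": 0}, {"offset": [0, 0.002, 0], "spin": 0, "jaw": 0}, {"offset": [0, 0.002, 0], "spin": 0, "jaw": 0}, {"offset": [0, 0.002, 0], "spin": 0, "jaw": 0}])

```text
clock: 6.85
position: [0.5926, -0.1699, 0.0466]
ee_rot: [-3.14, 0.001, 1.263]
ft_force: [-6.1, -2.9, 5.1]
gripper_width: 0.0007
gripper_force: 3.9
```

Run:
```python
from h import *
print(env.get_obs()['ft_force'])
im=env.get_image("scene")[165:245,170:270];im2=env.get_image("top")[120:220,190:315]
a=cv2.resize(im,(400,320),interpolation=cv2.INTER_CUBIC);b=cv2.resize(im2,(400,320),interpolation=cv2.INTER_CUBIC)
cv2.imwrite("pics/s4.png",np.hstack([a,b])[:,:,::-1])
```

```text
[-6.09545469 -2.86244786  5.11874514]
```

View pics/s4.png

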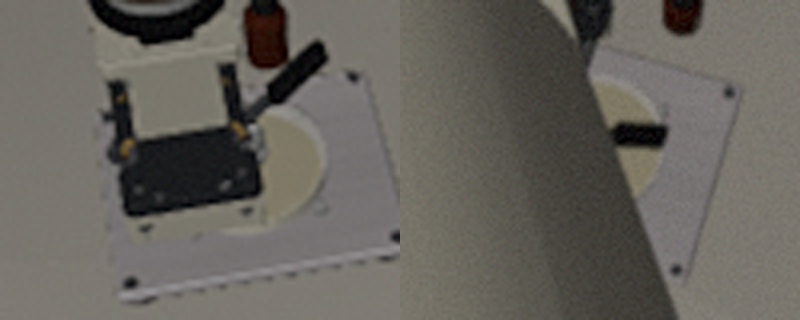

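Run:
```python
from h import *
from plan import *
T=P("top")
for z in(.11,.126):
  for q in((667,137),(612,133)):
    g=onz(T,(np.array([q[0]-400,q[1]])+.5)/3.2-.5+[190,120],z);d=g-piv;ex=np.array([np.cos(yaw),np.sin(yaw)])
    print(z,q,g,'q=',np.arctan2(-d@ex,-d@ey),np.hypot(*d))
print('home end px',[proj(T,np.r_[pose(q,.118,0)[0],.126]) for q in(0,.1)])
```

```text
0.11 (667, 137) [ 0.59308306 -0.26521207] q= -0.020512313658019973 0.12517484285905817
0.11 (612, 133) [ 0.59639605 -0.22977172] q= 0.05586285726819674 0.09052037686687783
0.126 (667, 137) [ 0.58946608 -0.26504538] q= 0.007366981856189453 0.12609307283804477
0.126 (612, 133) [ 0.59271426 -0.23029845] q= 0.09106568369786572 0.09238341602327312
home end px [array([269.39459322, 160.92126344]), array([267.42950402, 166.29878826])]
```

Emit:
drive_tool(increments=[{"offset": [0, 0.001, 0], "spin": 0, "jaw": 0}, {"offset": [0, 0.002, 0], "spin": 0, "jaw": 0}, {"offset": [0, 0.002, 0], "spin": 0, "jaw": 0}, {"offset": [0, 0.002, 0], "spin": 0, "jaw": 0}, {"offset": [0, 0.002, 0], "spin": 0, "jaw": 0}])

```text
clock: 7.37
position: [0.5928, -0.1699, 0.0465]
ee_rot: [-3.136, 0.002, 1.264]
ft_force: [-11.2, -1.5, 10.0]
gripper_width: 0.0001
gripper_force: 7.2
```

The strap is on its stop: a further 2 mm command gave 0.2 mm of motion while the force rose. I'll back off and lift.

Emit:
drive_tool(increments=[{"offset": [0, -0.004, 0], "spin": 0, "jaw": 0}, {"offset": [0, -0.014, 0], "spin": 0, "jaw": 0}, {"offset": [0, -0.024, 0], "spin": 0, "jaw": 0}, {"offset": [0, -0.024, 0], "spin": 0, "jaw": 0}, {"offset": [0, -0.024, -0.03], "spin": 0, "jaw": 0}, {"offset": [0, -0.024, -0.07], "spin": 0, "jaw": 0}, {"offset": [0, -0.024, -0.11], "spin": 0, "jaw": 0}, {"offset": [0, -0.024, -0.14], "spin": 0, "jaw": 0}, {"offset": [0, -0.024, -0.14], "spin": 0, "jaw": 0}, {"offset": [0, -0.024, -0.14], "spin": 0, "jaw": 0}])

```text
clock: 8.2
position: [0.5752, -0.1629, 0.189]
ee_rot: [3.136, -0.001, 1.264]
ft_force: [-0.2, -0.4, -0.7]
gripper_width: 0.0003
gripper_force: 0.0
```

Run:
```python
from h import *
o=env.get_obs();print(np.round(o['position'],4),np.round(o['ee_rot'],3),o['ft_force'])
im=env.get_image("wrist");np.save("Pw2.npy",P("wrist"))
im2=env.get_image("top")[120:220,170:330]
cv2.imwrite("pics/w5.png",np.hstack([cv2.resize(im,(533,400)),cv2.resize(im2,(267,167)).repeat(1,0) if 0 else cv2.copyMakeBorder(cv2.resize(im2,(267,167)),0,233,0,0,cv2.BORDER_CONSTANT)])[:,:,::-1])
```

```text
[ 0.5752 -0.1629  0.189 ] [ 3.136e+00 -1.000e-03  1.264e+00] [-0.15281741 -0.43701076 -0.67706862]
```

View pics/w5.png

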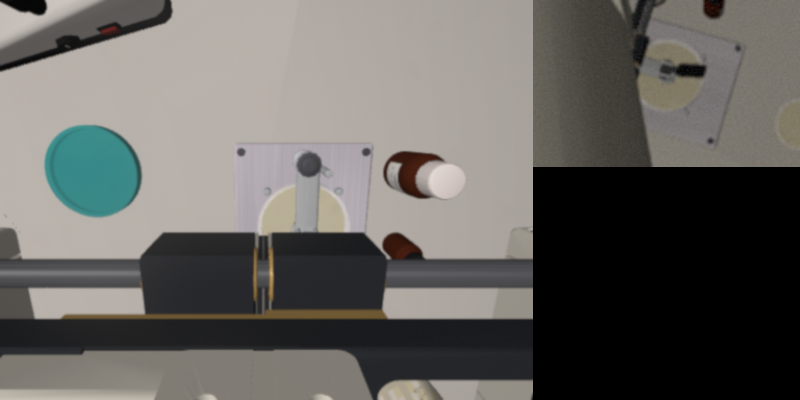

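The wrist view shows the strap centre line (308→307 px) parallel to the platform's edges (235 and 372) and against the pin, so it is home. Next I move above the lever.

Emit:
drive_tool(increments=[{"offset": [-0.03, 0.021, 0], "spin": 0, "jaw": 0}, {"offset": [-0.055, 0.038, 0], "spin": 0, "jaw": 0}, {"offset": [-0.0654, 0.0456, 0], "spin": 0, "jaw": 0}, {"offset": [-0.0654, 0.0456, 0.02], "spin": 0, "jaw": 0}, {"offset": [-0.0654, 0.0456, 0.04], "spin": 0, "jaw": 0}, {"offset": [-0.0654, 0.0456, 0.053], "spin": 0, "jaw": 0}, {"offset": [-0.0654, 0.0456, 0.053], "spin": 0, "jaw": 0}, {"offset": [-0.0654, 0.0456, 0.053], "spin": 0, "jaw": 0}])

```text
clock: 8.97
position: [0.5955, -0.2382, 0.1322]
ee_rot: [-3.138, -0.001, 1.265]
ft_force: [0.7, -1.0, -0.2]
gripper_width: 0.0002
gripper_force: 0.0
```

Run:
```python
from h import *
from plan import *
o=env.get_obs();d=o['position'][:2]-C;ex=np.array([np.cos(yaw),np.sin(yaw)]);print(d@ex,-d@ey,o['position'][2],o['ft_force'])
im=env.get_image("scene")[135:245,170:300];im2=env.get_image("top")[110:220,190:320]
cv2.imwrite("pics/s6.png",cv2.resize(np.hstack([im,im2])[:,:,::-1],(800,338),interpolation=cv2.INTER_CUBIC))
```

```text
-0.003331063405993542 0.026689528826440212 0.1321554008387955 [ 0.67631011 -0.99174563 -0.23317224]
```

View pics/s6.png

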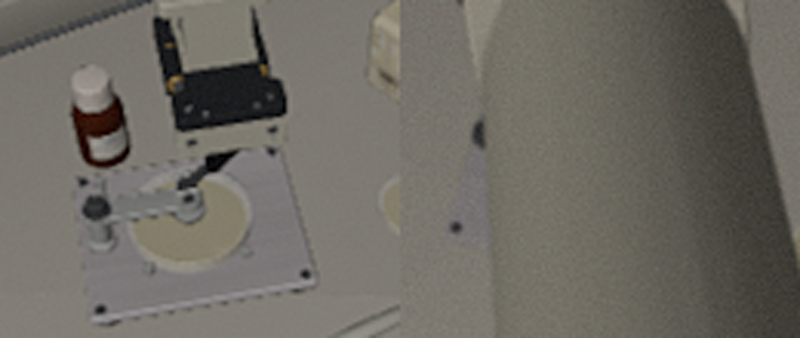

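Emit:
drive_tool(increments=[{"offset": [0, 0.003, 0.006], "spin": 0, "jaw": 0}, {"offset": [0, 0.003, 0.011], "spin": 0, "jaw": 0}, {"offset": [-0.005, 0.003, 0.0155], "spin": 0, "jaw": 0}, {"offset": [-0.01, 0.003, 0.0204], "spin": 0, "jaw": 0}, {"offset": [-0.0135, 0.003, 0.0247], "spin": 0, "jaw": 0}, {"offset": [-0.017, 0.003, 0.029], "spin": 0, "jaw": 0}, {"offset": [-0.02, 0.003, 0.034], "spin": 0, "jaw": 0}, {"offset": [-0.0225, 0.003, 0.039], "spin": 0, "jaw": 0}, {"offset": [-0.0243, 0.003, 0.044], "spin": 0, "jaw": 0}, {"offset": [-0.0243, 0.003, 0.044], "spin": 0, "jaw": 0}])

```text
clock: 9.9
position: [0.5909, -0.264, 0.0884]
ee_rot: [-3.14, 0.0, 1.263]
ft_force: [-0.2, 0.7, 1.4]
gripper_width: 0.0003
gripper_force: 0.3
```

Emit:
drive_tool(increments=[{"offset": [-0.001, 0, 0.003], "spin": 0, "jaw": 0}, {"offset": [-0.002, 0, 0.006], "spin": 0, "jaw": 0}, {"offset": [-0.003, 0, 0.009], "spin": 0, "jaw": 0}, {"offset": [-0.0035, 0, 0.012], "spin": 0, "jaw": 0}, {"offset": [-0.004, 0, 0.0145], "spin": 0, "jaw": 0}, {"offset": [-0.004, 0, 0.0165], "spin": 0, "jaw": 0}, {"offset": [-0.004, 0, 0.0165], "spin": 0, "jaw": 0}, {"offset": [-0.004, 0, 0.0165], "spin": 0, "jaw": 0}])

```text
clock: 10.57
position: [0.5906, -0.2672, 0.0732]
ee_rot: [-3.141, 0.0, 1.264]
ft_force: [-1.6, 0.6, 3.5]
gripper_width: 0.0001
gripper_force: 2.0
```

Emit:
drive_tool(increments=[{"offset": [0, 0, 0.001], "spin": 0, "jaw": 0}, {"offset": [0, 0, 0.002], "spin": 0, "jaw": 0}, {"offset": [0, 0, 0.003], "spin": 0, "jaw": 0}, {"offset": [0, 0, 0.003], "spin": 0, "jaw": 0}, {"offset": [0, 0, 0.003], "spin": 0, "jaw": 0}])

```text
clock: 10.98
position: [0.5909, -0.2673, 0.0726]
ee_rot: [3.141, 0.002, 1.264]
ft_force: [-7.5, 1.6, 18.4]
gripper_width: 0.0001
gripper_force: 9.4
```

The lever is on its stop (72.6 mm measured against 72 mm given, 18 N). I'll lift off and check.

Emit:
drive_tool(increments=[{"offset": [0, 0, -0.002], "spin": 0, "jaw": 0}, {"offset": [0, 0, -0.02], "spin": 0, "jaw": 0}, {"offset": [0, 0, -0.06], "spin": 0, "jaw": 0}, {"offset": [0, 0, -0.1], "spin": 0, "jaw": 0}, {"offset": [0.03, 0, -0.14], "spin": 0, "jaw": 0}, {"offset": [0.03, 0, -0.18], "spin": 0, "jaw": 0}, {"offset": [0.03, 0, -0.22], "spin": 0, "jaw": 0}, {"offset": [0.03, 0, -0.26], "spin": 0, "jaw": 0}, {"offset": [0.03, 0, -0.3], "spin": 0, "jaw": 0}, {"offset": [0.03, 0, -0.3], "spin": 0, "jaw": 0}])

```text
clock: 11.82
position: [0.6033, -0.2385, 0.3793]
ee_rot: [3.128, 0.0, 1.263]
ft_force: [0.8, 0.0, 0.2]
gripper_width: 0.0001
gripper_force: 0.0
```

Run:
```python
from h import *
o=env.get_obs();print(o['position'],o['ft_force'])
im=env.get_image("scene")[135:245,180:310];im2=env.get_image("wrist")[60:260,130:366]
cv2.imwrite("pics/s7.png",np.hstack([cv2.resize(im,(400,338),interpolation=cv2.INTER_CUBIC),cv2.resize(im2,(400,338),interpolation=cv2.INTER_CUBIC)])[:,:,::-1])
```

```text
[ 0.60333561 -0.23852267  0.37933455] [0.80827746 0.03584217 0.24268185]
```

View pics/s7.png

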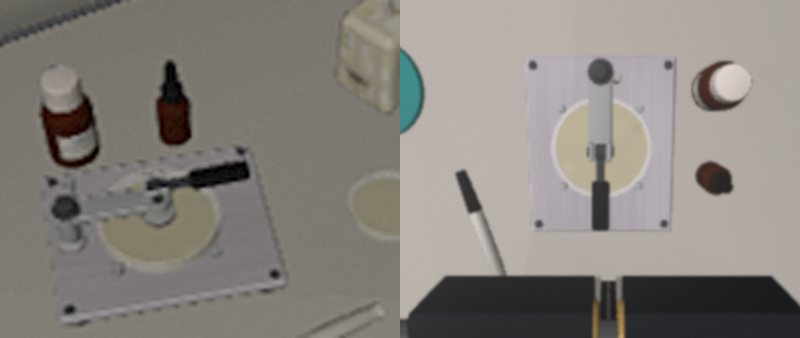

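The strap is home and centred over the dish ((600,70) to (600,150)). The lever is level outward to (600,228), the dish sits between its pegs, and the bottles and pen are undisturbed.

```bash
python3 -c "
from rig import env
print(env.close_job())"
```

```text
the job is handed in; nothing more can be done
None
```

The clamp strap was pushed home against its stop, then the cam lever was pressed fully down. The last pictures show the dish still seated and the bottles and pen undisturbed; the job was handed in at about 12 s, verdict not shown.

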